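# Feel for the thumb notch and open the wipes tub

### The job

Open the round tub of wipes by feel: set a fingertip on the top of the cap's rim at the tub's left side (as seen from the robot), slide it along the rim, round the side nearest the robot, until it drops into the thumb notch, press down inside the notch so that the lid springs up, and take the hand away so that the lid stands fully open. Nothing is picked up: the tub stays standing where it is, and the other things on the bench are left alone.

Things in the scene. Friction and masses are not known exactly. Their poses are not given: they have to be found in the camera images.
- tub: Loose white bucket of wipes with a grey screw-on cap, upright on the bench: 165 mm high, 182 mm across the cap, 0.9 to 1.4 kg. Origin: centre of its underside; z up, x away from the robot, y to the robot's left (within 0.1 rad). The cap is tight and does not turn under a light touch. The lid, a disc of 55 mm radius, lies inside the cap's rim, 2 mm below its top.
- rim_centre (a point): Centre of the cap's rim, level with its top, on the tub's axis. The rim is a flat ring, 60 to 90 mm from here (middle 75 mm). One thumb notch, 44 mm long, open outwards and upwards, is cut through it. How far round it lies is not given: its middle is 50 to 170 degrees from the tub's left side (+y), counted round the near side (-x) to the right (-y). All the rest of the rim is unbroken.
- latch (a joint): Release tab in the notch, grey like the cap, 42 mm along the rim, 25 mm wide, its flat top 10 mm below the rim. A rocker, in rad: 0 at rest, grows as it is pressed down, stop 0.26. Yields from 2 to 4 N; lets go of the lid at about 0.18, with the fingertip 14 to 18 mm below the rim, at 6 to 12 N; springs back when let go.
- lid (a joint): The flip lid's hinge, opposite the notch, in rad: 0 shut, 1.75 fully open (past upright). Once released, a weak spring (under 1 N at the lid's edge) swings it up in about a second; it may lean on the hand until the hand is taken away, then opens fully and stays open.
- gloves: Bystander: a loose carton of gloves, 115 x 235 x 75 mm high, lying flat. Origin: centre of its underside. Leave alone.
- tape: Bystander: a loose roll of packing tape lying flat, 110 mm across, 48 mm high. Origin: centre of its underside. Leave alone.
- flask: Bystander: a loose bottle, 64 mm across, 150 mm high. Origin: centre of its underside. Leave alone.
Mind the look-alikes: they are no part of the job. What is shaped like the tub but orange or red is not meant.

How it is judged:
By the outcome, as a careful person would: the job done as asked, in the order asked, and still so for the second after the job is handed in, with the robot touching nothing.
It also fails if it takes over 72 s, if anything falls off the work surface, if the arm or the gripper's body presses on something with over 40 N, if the wrist force passes 120 N, or if a joint passes its speed limit or range.

### The arm

A 6-joint arm with a two-finger parallel gripper is mounted at the origin on the work surface. World frame = base frame: x ahead of the robot, y to its left, z up, the work surface at z = 0. Lengths are in mm, angles in rad, forces in N, time in s.
With the tool pointing down it reaches from about 350 to 775 mm from the base axis. Payload 7.3 kg.
Tool frame: the origin (TCP) lies between the finger pads; the fingertips stand 17 mm ahead of it and the grasp point (between the pads) lies 2 mm behind it; z points along the fingers, y is the direction in which the jaws open and shut (so a half turn about z gives the same grasp; the last joint's range is limited). The gripper opens to 92 mm and grips with 3 to 60 N. Pads are 19 mm wide; open, the fingers measure 130 mm over their backs; the gripper's body (75 mm by 190 mm) begins 47 mm behind the grasp point.
Start: joints at [-0.146, 0.342, 1.524, -0, 1.275, -0.146], TCP at [525.02, 0.019, 210.941] pointing down, gripper open.
Joint ranges: [-2.53, 2.53], [-0.77, 2.02], [0.04, 2.7], [-1, 4.14], [0.28, 2.66], [-3.11, 3.11]. Speed limits (rad/s): [2.57, 2.57, 3.14, 3.14, 3.14, 3.14].

### API

Orientations are given as [roll, pitch, yaw] about the fixed x, y, z axes, in that order (R = Rz(yaw) Ry(pitch) Rx(roll)).
In Python, from plant import get_obs, capture, get_calibration, close_job gives the robot as it stands.
- The arm moves only by the tool carry_out, never from a script. Its argument "moves" is one flat list of numbers, 7 for each row, row after row: the shift along the tool's x, y, z normalised to -1 to 1, where 1 is 40 cm, then the turn, a rotation vector about the tool's x, y, z normalised to -1 to 1, where 1 is 30 degrees, then the opening, from 0 (shut) to 1 (fully open). A call has exactly 8 rows; each row is the pose to reach, as a shift and turn from the pose measured when the call began, along the tool's axes at that moment; what a row does not reach only later rows make up. A row lasts 1/10 s, in which the tool goes at most 50 mm and 8.59 degrees, less where a joint would pass 70% of its speed; a pose out of reach is approached as far as the arm can. A call with a number of a shift or a turn outside -1 to 1 is refused whole. A call with a gripper value outside its range is refused whole. The fingers move at their own pace and stop on an object; the grip force is fixed at half the most. Time passes only in rows, so rows that repeat a pose let the fingers close, or fill a call up. It gives the time, the measured TCP pose, the force and the opening at its end, in the units of the state.
- get_obs(): the state, without advancing time (a new reading comes with each control period).
- capture(name): name is "scene" or "side" or "wrist"; returns the picture (384x512x3 uint8, red, green, blue); there is no depth.
- get_calibration(name): a dict with "vfov" (degrees; the focal length in pixels is half the picture's height over the tangent of half this angle, whatever the lens; pixels are square), "cx", "cy" (the principal point, pixels), "cam_to_world" (4x4, takes a point from camera to world coordinates). Camera axes: x right, y up, looking along -z (the intrinsics and any distortion apply to the point x, -y, -z); pixel columns grow to the right and rows downward; lengths in mm; the calibration is good to about 2 mm. A picture is of the moment at which its call begins: read the wrist's pose just before it. get_calibration takes no time and is no camera call; for the wrist camera it gives the pose at the moment of the call.
- close_job(): hands the job in, once; it reports no verdict.
The state is a dict: "time": time; "joint_positions": joint angles; "dq": joint speeds; "tau": joint torques, N m; "tool_pos": TCP position; "tcp_rot": TCP orientation; "contact_force": force on the tool from outside, world axes, zero at the start; "moment": the same for the moment, N m; "grip_width": finger opening in mm.
Only numpy, scipy, OpenCV 4.12 (cv2) and the standard library are available. Lean on these libraries where they do the work, as an engineer would, in place of code of your own. Each camera call takes 0.05 s, during which the arm holds its last target.

## Working session

There is one attempt and no reset: what is moved stays moved. The work goes in short steps, Python scripts to look and compute and a tool call to move; the robot and the scene stay as the last step left them, time stands still between calls to the robot, and variables do not carry over. Pictures are saved under pics/ and viewed, and the job is handed in when it is done.

Besides the shell and the picture viewer there is one more tool, called by a JSON object that holds its "fn" and its "kwargs", one argument or row to a line. carry_out: Moves the arm, as the interface text tells. Scaled input: -1 to 1 covers 40 cm each way for a shift and 30 degrees each way for a turn. Its arguments: {"type":"object","properties":{"moves":{"type":"array","items":{"type":"number"}}},"required":["moves"]}

```bash
ls; mkdir -p pics; python3 - <<'E'
from plant import *
import cv2
print(get_obs())
for n in ("scene","side","wrist"):
    c=get_calibration(n); print(n,c)
    im=capture(n); cv2.imwrite(f"pics/{n}0.png",im[:,:,::-1])
E
```

```text
pics
{'time': 0.0, 'joint_positions': array([-1.46028338e-01,  3.42689980e-01,  1.52501712e+00, -9.58292688e-06,
        1.27539122e+00, -1.45998438e-01]), 'dq': array([-8.75328422e-04, -1.59784176e-03,  1.75360597e-03, -2.16865221e-03,
       -1.36735537e-05, -6.85950709e-05]), 'tau': array([ 7.61924657e-04, -4.31245601e+01, -2.44219762e+01,  7.17750052e-02,
        5.59406646e-02, -1.04314388e-04]), 'tool_pos': array([5.24570642e+02, 6.74353847e-02, 2.10261938e+02]), 'tcp_rot': array([-3.14010167e+00, -2.09978377e-04,  1.57076907e+00]), 'contact_force': array([ 0.12718337, -0.27733279,  0.42665424]), 'moment': array([-0.01654085,  0.01559301,  0.02564724]), 'grip_width': 91.62262465136912}
scene {'vfov': 45.39376928765239, 'cx': 250.73107154844033, 'cy': 179.5829493142184, 'cam_to_world': array([[-9.05781417e-01, -4.03195069e-01,  1.30360117e-01,
         7.29981472e+02],
       [ 4.23685382e-01, -8.56561965e-01,  2.94605325e-01,
         3.05913990e+02],
       [-7.12189622e-03,  3.22079704e-01,  9.46685768e-01,
         1.14539835e+03],
       [ 0.00000000e+00,  0.00000000e+00,  
[... 230 characters left out ...]
       [ 9.14315313e-01, -3.86360405e-01,  1.21462531e-01,
         1.38242035e+02],
       [ 7.88732494e-03,  3.16834724e-01,  9.48447968e-01,
         1.25687676e+03],
       [ 0.00000000e+00,  0.00000000e+00,  0.00000000e+00,
         1.00000000e+00]])}
wrist {'vfov': 65.55965536894266, 'cx': 253.98512490775045, 'cy': 199.58141962708504, 'cam_to_world': array([[ 9.99998430e-01,  9.91879510e-04,  1.46867122e-03,
         5.24887291e+02],
       [-1.34917801e-03,  9.63423222e-01,  2.67981109e-01,
         7.25804971e+01],
       [-1.14914699e-03, -2.67982670e-01,  9.63423047e-01,
         3.84053309e+02],
       [ 0.00000000e+00,  0.00000000e+00,  0.00000000e+00,
         1.00000000e+00]])}
```

View pics/scene0.png

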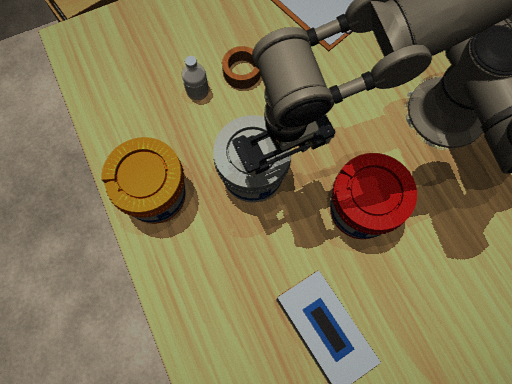

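View pics/side0.png

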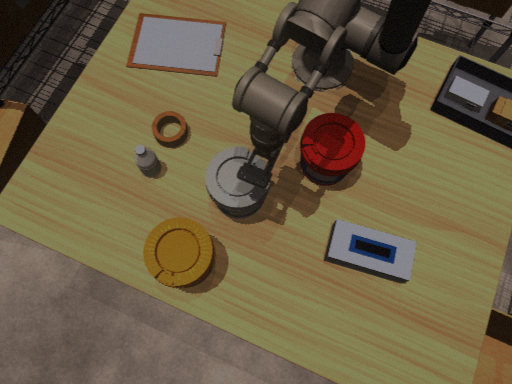

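View pics/wrist0.png

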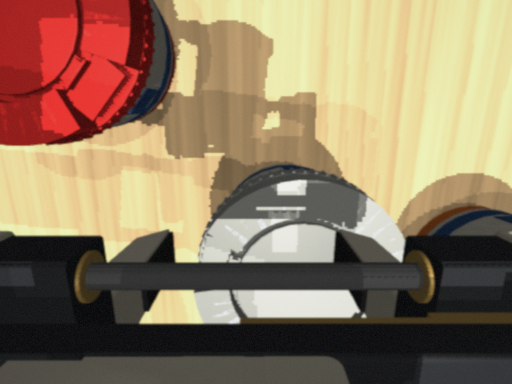

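The grey tub is directly under the open gripper: scene about (253,157), side about (238,180), wrist about (300,265). The red tub is near-left and the orange tub is beyond. I'll raise and shut the gripper to clear the view.

{"fn": "carry_out", "kwargs": {
  "moves": [0, 0, -0.1, 0, 0, 0, 0, 0, 0, -0.2, 0, 0, 0, 0, 0, 0, -0.25, 0, 0, 0, 0, 0.0, -0.1, -0.25, 0, 0, 0, 0, 0.0, -0.2, -0.25, 0, 0, 0, 0, 0.0, -0.25, -0.25, 0, 0, 0, 0, 0.0, -0.25, -0.25, 0, 0, 0, 0, 0.0, -0.25, -0.25, 0, 0, 0, 0]
}}

```text
time: 0.95
tool_pos: [425.2, -0.0, 310.8]
tcp_rot: [3.142, 0.0, 1.571]
contact_force: [1.2, -0.3, 0.0]
grip_width: 32.5
```

```bash
python3 - <<'E'
from plant import *
import cv2
o=get_obs();print(o['time'],o['tool_pos'],o['tcp_rot'],o['contact_force'],o['grip_width'])
for n in ("scene","side","wrist"):
    if n=="wrist": print(repr(get_calibration(n)))
    im=capture(n); cv2.imwrite(f"pics/{n}1.png",im[:,:,::-1])
E
```

```text
0.95 [ 4.25247005e+02 -3.08680180e-02  3.10821155e+02] [3.14151588e+00 2.26751168e-05 1.57056919e+00] [ 1.20709794 -0.32761027  0.03175007] 32.52136546736669
{'vfov': 65.55965536894266, 'cx': 253.98512490775045, 'cy': 199.58141962708504, 'cam_to_world': array([[ 9.99998694e-01,  1.13153362e-03,  1.15405829e-03,
         4.25923320e+02],
       [-1.39940692e-03,  9.63425275e-01,  2.67973469e-01,
         7.24501103e+01],
       [-8.08627935e-04, -2.67974734e-01,  9.63425601e-01,
         4.84102340e+02],
       [ 0.00000000e+00,  0.00000000e+00,  0.00000000e+00,
         1.00000000e+00]])}
```

View pics/scene1.png

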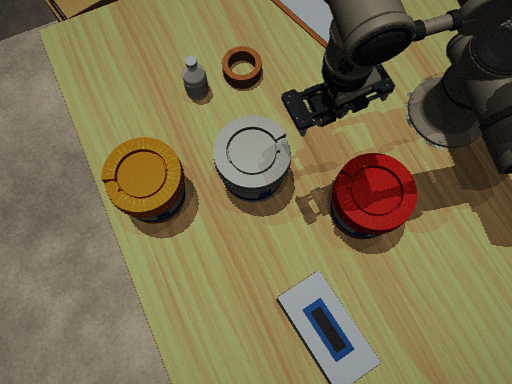

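View pics/side1.png

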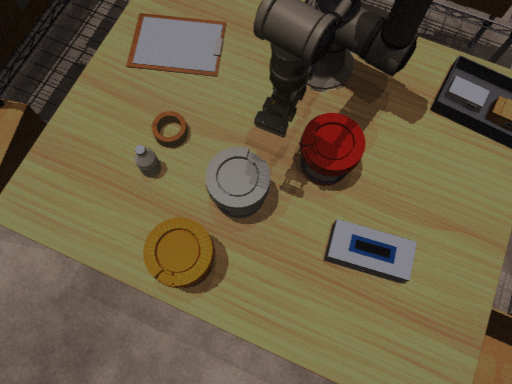

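View pics/wrist1.png

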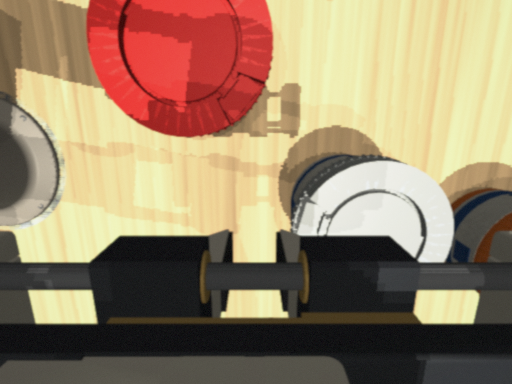

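```bash
python3 - <<'E'
import cv2,numpy as np
a=cv2.imread('pics/scene1.png')[105:210,200:305]; b=cv2.imread('pics/side1.png')[135:230,190:285]
c=np.hstack([cv2.resize(a,(395,395),interpolation=2),cv2.resize(b,(395,395),interpolation=2)]); cv2.imwrite('pics/z1.png',c)
E
```

```text
(no output)
```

View pics/z1.png

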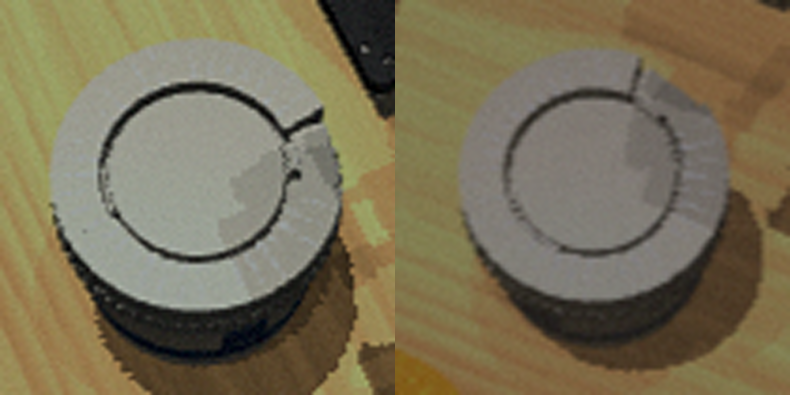

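The zoom shows the cap's top clearly. The notch edges are in scene at about (275-286, 133-151), on the near side. I'll cast the cap-top contour onto z=165 and fit a circle.

```bash
cat > h.py <<'E'
from plant import *
import cv2,numpy as np
from scipy.optimize import least_squares
def cast(px,cal,z,h=384):
    f=h/2/np.tan(np.radians(cal['vfov']/2)); T=np.array(cal['cam_to_world'])
    px=np.atleast_2d(np.array(px,float))
    d=np.c_[(px[:,0]-cal['cx'])/f,-(px[:,1]-cal['cy'])/f,-np.ones(len(px))]@T[:3,:3].T
    o=T[:3,3]; return (o+d*((z-o[2])/d[:,2])[:,None])[:,:2]
def fit(P,r=None):
    def f(p): return np.hypot(P[:,0]-p[0],P[:,1]-p[1])-p[2]
    return least_squares(f,[*P.mean(0),90],loss='soft_l1',f_scale=1.0)
E
python3 - <<'E'
from h import *
for n,c0,r in (("scene",(253,150),50),("side",(238,175),45)):
    im=cv2.imread(f'pics/{n}1.png'); hsv=cv2.cvtColor(im,cv2.COLOR_BGR2HSV)
    m=((hsv[...,1]<50)&(hsv[...,2]>65)).astype(np.uint8)
    k=np.zeros_like(m); cv2.circle(k,c0,r,1,-1); m&=k
    m=cv2.morphologyEx(m,cv2.MORPH_CLOSE,np.ones((5,5)))
    cs,_=cv2.findContours(m,cv2.RETR_EXTERNAL,cv2.CHAIN_APPROX_NONE)
    c=max(cs,key=cv2.contourArea)
    c=cv2.convexHull(c)[:,0]
    cal=get_calibration(n); P=cast(c,cal,165); s=fit(P)
    print(n,s.x,np.abs(s.fun).mean(),np.abs(s.fun).max())
    v=cv2.drawContours(im.copy(),[c[:,None]],-1,(0,0,255),1); cv2.imwrite(f'pics/{n}_c.png',v[90:240,170:320])
    # notch marks
    pts={'scene':[(283.5,135),(277,140),(278,151.5),(289,149)],'side':[(248,150),(247,159),(254,163)]}[n]
    for p in pts:
        d=cast([p],cal,165)[0]-s.x[:2]; print(p,np.hypot(*d),np.degrees(np.arctan2(-d[0],d[1])))
    # other tubs
    for nm,lo,hi in(("red",0,8),("or",12,22)):
        mm=((hsv[...,0]>=lo)&(hsv[...,0]<=hi)&(hsv[...,1]>200)&(hsv[...,2]>60)).astype(np.uint8)
        cs,_=cv2.findContours(mm,cv2.RETR_EXTERNAL,cv2.CHAIN_APPROX_NONE); c=max(cs,key=cv2.contourArea)[:,0]
        print(nm,fit(cast(c,cal,165)).x)
E
```

```text
scene [562.9482729  -62.80022095  90.10413569] 1.1629009120213225 7.878706688097381
(283.5, 135) 83.6932698009316 92.2621316307386
(277, 140) 64.358999594747 88.55145936584637
(278, 151.5) 60.814229563311294 62.06842589382177
(289, 149) 86.27685375662219 66.99671319679862
red [352.6566218  143.09310898  88.50313119]
or [ 811.14193458 -105.8266353    79.34096263]
side [562.71957081 -63.14341601  89.66150421] 0.554181476258906 3.280024508086555
(248, 150) 84.7623869466159 93.48237004874858
(247, 159) 58.36876399303554 86.48327375998832
(254, 163) 61.20680530382176 64.37335429746831
red [352.06278821 143.07169891  88.17097411]
or [ 808.65281914 -116.65665828   80.76071267]
```

The two views agree: rim centre (562.8, -63.0) and radius about 90 mm. The visible notch edges lie at about 62-67° and 87-93°, so I expect the middle near 78°. Next I'll move over the left side and turn the jaws to be radial.

{"fn": "carry_out", "kwargs": {
  "moves": [0.01, 0.05, 0, 0, 0, 0.15, 0, 0.02, 0.12, 0, 0, 0, 0.35, 0, 0.03, 0.2, 0, 0, 0, 0.6, 0, 0.04, 0.28, 0, 0, 0, 0.85, 0, 0.05, 0.345, 0, 0, 0, 1, 0, 0.05, 0.345, 0, 0, 0, 1, 0, 0.05, 0.345, 0, 0, 0, 1, 0, 0.05, 0.345, 0, 0, 0, 1, 0]
}}

```text
time: 1.9
tool_pos: [563.2, 19.9, 309.8]
tcp_rot: [-3.139, 0.001, 1.048]
contact_force: [0.3, -0.4, 0.1]
grip_width: 0.1
```

{"fn": "carry_out", "kwargs": {
  "moves": [0, 0, 0.01, 0, 0, 0.2, 0, 0, 0, 0.04, 0, 0, 0.4, 0, 0, 0, 0.07, 0, 0, 0.6, 0, 0, 0, 0.1, 0, 0, 0.8, 0, 0, 0, 0.12, 0, 0, 1, 0, 0, 0, 0.12, 0, 0, 1, 0, 0, 0, 0.12, 0, 0, 1, 0, 0, 0, 0.12, 0, 0, 1, 0]
}}

```text
time: 2.7
tool_pos: [563.1, 19.8, 262.7]
tcp_rot: [-3.141, 0.001, 0.527]
contact_force: [-0.2, -0.0, 0.5]
grip_width: 0.3
```

{"fn": "carry_out", "kwargs": {
  "moves": [0, 0, 0.01, 0, 0, 0.2, 0, 0, 0, 0.03, 0, 0, 0.4, 0, 0, 0, 0.06, 0, 0, 0.6, 0, 0, 0, 0.08, 0, 0, 0.8, 0, 0, 0, 0.1, 0, 0, 1, 0, 0, 0, 0.1, 0, 0, 1, 0, 0, 0, 0.1, 0, 0, 1, 0, 0, 0, 0.1, 0, 0, 1, 0]
}}

```text
time: 3.5
tool_pos: [563.5, 19.8, 223.6]
tcp_rot: [-3.142, -0.001, 0.006]
contact_force: [0.3, -0.5, 0.1]
grip_width: 0.0
```

{"fn": "carry_out", "kwargs": {
  "moves": [0, 0, 0.02, 0, 0, 0, 0, 0, 0, 0.04, 0, 0, 0, 0, 0, 0, 0.06, 0, 0, 0, 0, 0, 0, 0.07, 0, 0, 0, 0, 0, 0, 0.08, 0, 0, 0, 0, 0, 0, 0.08, 0, 0, 0, 0, 0, 0, 0.08, 0, 0, 0, 0, 0, 0, 0.08, 0, 0, 0, 0]
}}

```text
time: 4.3
tool_pos: [563.7, 19.8, 191.9]
tcp_rot: [3.141, -0.001, 0.006]
contact_force: [0.2, -0.1, 0.5]
grip_width: 0.3
```

```bash
python3 - <<'E'
from h import *
o=get_obs();print(o['tool_pos'],o['tcp_rot'],o['contact_force'])
ims=[cv2.resize(capture(n)[y:y+130,x:x+130,::-1],(390,390),interpolation=2) for n,x,y in(("scene",200,90),("side",180,110))]
cv2.imwrite('pics/z2.png',np.hstack(ims))
cv2.imwrite('pics/wrist2.png',capture('wrist')[:,:,::-1])
E
```

```text
[563.70723936  19.79124774 191.86751489] [ 3.14148189e+00 -1.16343351e-03  5.78965981e-03] [ 0.15795872 -0.11838243  0.53904858]
```

View pics/z2.png

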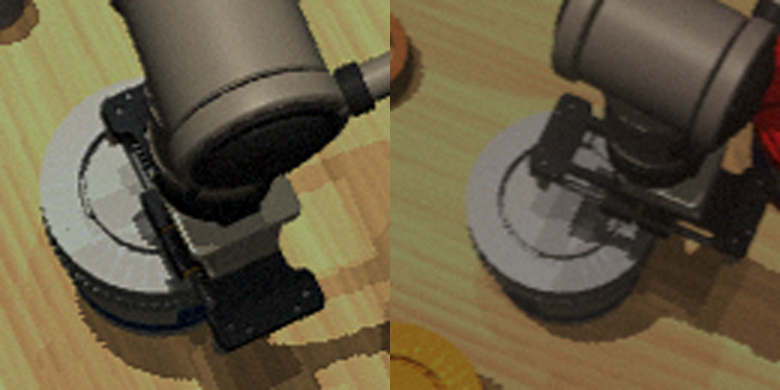

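View pics/wrist2.png

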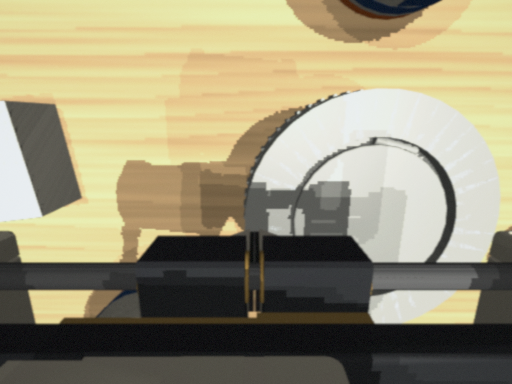

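The closed tips are over the rim at the left side. Now the gentle descent.

{"fn": "carry_out", "kwargs": {
  "moves": [0, 0, 0.005, 0, 0, 0, 0, 0, 0, 0.01, 0, 0, 0, 0, 0, 0, 0.014, 0, 0, 0, 0, 0, 0, 0.017, 0, 0, 0, 0, 0, 0, 0.02, 0, 0, 0, 0, 0, 0, 0.022, 0, 0, 0, 0, 0, 0, 0.024, 0, 0, 0, 0, 0, 0, 0.024, 0, 0, 0, 0]
}}

```text
time: 5.25
tool_pos: [563.6, 19.8, 182.1]
tcp_rot: [3.142, -0.001, 0.006]
contact_force: [0.2, 1.0, -0.1]
grip_width: 0.4
```

{"fn": "carry_out", "kwargs": {
  "moves": [0, 0, 0.001, 0, 0, 0, 0, 0, 0, 0.002, 0, 0, 0, 0, 0, 0, 0.003, 0, 0, 0, 0, 0, 0, 0.004, 0, 0, 0, 0, 0, 0, 0.005, 0, 0, 0, 0, 0, 0, 0.005, 0, 0, 0, 0, 0, 0, 0.005, 0, 0, 0, 0, 0, 0, 0.005, 0, 0, 0, 0]
}}

```text
time: 6.05
tool_pos: [563.6, 19.8, 180.1]
tcp_rot: [3.142, -0.001, 0.006]
contact_force: [-0.6, -0.9, 0.3]
grip_width: 0.7
```

{"fn": "carry_out", "kwargs": {
  "moves": [0, 0, 0.0005, 0, 0, 0, 0, 0, 0, 0.001, 0, 0, 0, 0, 0, 0, 0.0015, 0, 0, 0, 0, 0, 0, 0.002, 0, 0, 0, 0, 0, 0, 0.0025, 0, 0, 0, 0, 0, 0, 0.0025, 0, 0, 0, 0, 0, 0, 0.0025, 0, 0, 0, 0, 0, 0, 0.0025, 0, 0, 0, 0]
}}

```text
time: 6.85
tool_pos: [563.6, 19.8, 179.2]
tcp_rot: [3.142, -0.001, 0.006]
contact_force: [-0.0, 0.0, -0.8]
grip_width: 0.1
```

{"fn": "carry_out", "kwargs": {
  "moves": [0, 0, 0.0005, 0, 0, 0, 0, 0, 0, 0.001, 0, 0, 0, 0, 0, 0, 0.0015, 0, 0, 0, 0, 0, 0, 0.002, 0, 0, 0, 0, 0, 0, 0.0025, 0, 0, 0, 0, 0, 0, 0.0025, 0, 0, 0, 0, 0, 0, 0.0025, 0, 0, 0, 0, 0, 0, 0.0025, 0, 0, 0, 0]
}}

```text
time: 7.65
tool_pos: [563.6, 19.8, 178.2]
tcp_rot: [3.142, -0.001, 0.006]
contact_force: [0.7, 0.6, 0.1]
grip_width: 0.5
```

```bash
python3 - <<'E'
from h import *
o=get_obs();print(o['tool_pos'],o['contact_force'])
ims=[cv2.resize(capture(n)[y:y+130,x:x+130,::-1],(390,390),interpolation=2) for n,x,y in(("scene",200,90),("side",180,110))]
cv2.imwrite('pics/z3.png',np.hstack(ims))
o=get_obs();print(o['tool_pos'],o['contact_force'])
E
```

```text
[563.63694173  19.80691477 178.1595686 ] [0.69951422 0.55990472 0.13386443]
[563.64484514  19.82429874 178.16022661] [-0.79357638 -0.97096394  0.10411526]
```

View pics/z3.png

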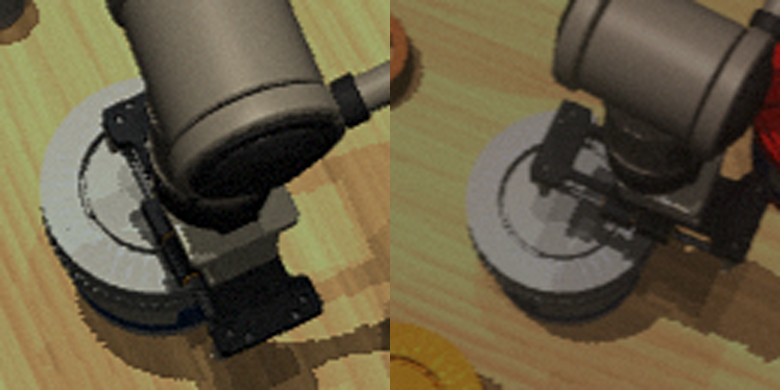

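{"fn": "carry_out", "kwargs": {
  "moves": [0, 0, 0.0008, 0, 0, 0, 0, 0, 0, 0.0016, 0, 0, 0, 0, 0, 0, 0.0024, 0, 0, 0, 0, 0, 0, 0.0032, 0, 0, 0, 0, 0, 0, 0.004, 0, 0, 0, 0, 0, 0, 0.004, 0, 0, 0, 0, 0, 0, 0.004, 0, 0, 0, 0, 0, 0, 0.004, 0, 0, 0, 0]
}}

```text
time: 8.55
tool_pos: [563.6, 19.8, 176.6]
tcp_rot: [3.142, -0.001, 0.006]
contact_force: [0.1, 0.4, -0.0]
grip_width: 0.2
```

```bash
python3 - <<'E'
from h import *
print(get_calibration('wrist'))
cv2.imwrite('pics/wrist3.png',capture('wrist')[:,:,::-1])
E
```

```text
{'vfov': 65.55965536894266, 'cx': 253.98512490775045, 'cy': 199.58141962708504, 'cam_to_world': array([[ 4.40749830e-03,  9.63746685e-01,  2.66782496e-01,
         6.35576726e+02],
       [-9.99990240e-01,  4.16633669e-03,  1.46996943e-03,
         2.06894246e+01],
       [ 3.05172465e-04, -2.66786371e-01,  9.63755643e-01,
         3.50354546e+02],
       [ 0.00000000e+00,  0.00000000e+00,  0.00000000e+00,
         1.00000000e+00]])}
```

View pics/wrist3.png

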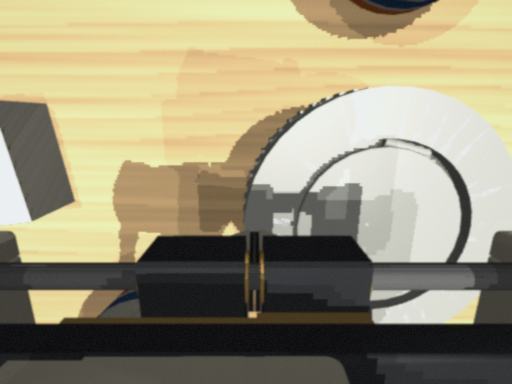

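```bash
python3 - <<'E'
from h import *
cal=get_calibration('wrist')
im=cv2.imread('pics/wrist3.png')
f=192/np.tan(np.radians(cal['vfov']/2));T=cal['cam_to_world']
def proj(p):
    q=T[:3,:3].T@(np.array(p)-T[:3,3]); return cal['cx']-f*q[0]/q[2], cal['cy']+f*q[1]/q[2]
# outer edge points by eye (top-ring): right/top edge
for z in (155,160,165): 
    P=cast([(245,205),(268,150),(300,118),(350,95),(400,86),(450,97),(490,125)],cal,z); print(z,fit(P).x)
    P=cast([(470,215),(440,158),(384,140),(330,165),(305,195)],cal,z); print(z,fit(P).x)
v=im.copy()
for a in range(0,360,2):
    for r,c in((90,(0,0,255)),(60,(255,0,0))):
        x,y=proj((562.8-r*np.sin(np.radians(a)),-63+r*np.cos(np.radians(a)),165)); cv2.circle(v,(int(round(x)),int(round(y))),1,c,-1)
for p in((563.6,19.8,159.6),(573,19.8,159.6),(573,29.3,159.6),(573,10.3,159.6)): 
    x,y=proj(p);print(x,y);cv2.circle(v,(int(x),int(y)),2,(0,255,0),-1)
cv2.imwrite('pics/w3o.png',v)
E
```

```text
155 [558.59471509 -66.90970363  95.80809197]
155 [560.45857964 -69.17502154  60.21462921]
160 [560.55735929 -64.66937252  93.36095817]
160 [562.39234452 -66.87442837  58.66872402]
165 [562.52032122 -62.42897654  90.91361421]
165 [564.32539659 -64.5738057   57.12310203]
254.7398149886757 226.71762039760597
254.81085186058587 213.58795104474484
240.6857405536055 213.53007653714513
268.93399521385686 213.64581748909117
```

View pics/w3o.png

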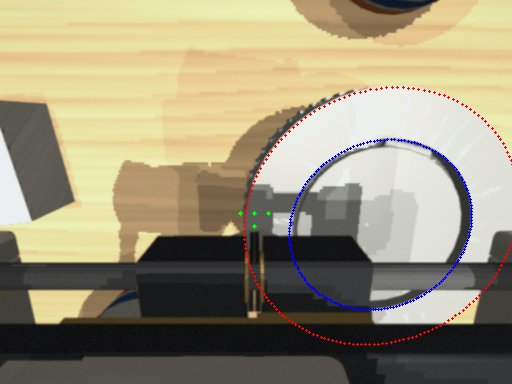

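{"fn": "carry_out", "kwargs": {
  "moves": [0, 0, 0.001, 0, 0, 0, 0, 0, 0, 0.002, 0, 0, 0, 0, 0, 0, 0.003, 0, 0, 0, 0, 0, 0, 0.004, 0, 0, 0, 0, 0, 0, 0.005, 0, 0, 0, 0, 0, 0, 0.006, 0, 0, 0, 0, 0, 0, 0.006, 0, 0, 0, 0, 0, 0, 0.006, 0, 0, 0, 0]
}}

```text
time: 9.4
tool_pos: [563.6, 19.8, 174.2]
tcp_rot: [3.142, -0.001, 0.006]
contact_force: [0.2, 0.2, -0.0]
grip_width: 0.4
```

```bash
python3 - <<'E'
from h import *
o=get_obs();print(o['tool_pos'],o['contact_force'],o['moment'],o['tau'])
a=capture('side')[:,:,::-1]; b=cv2.imread('pics/side1.png')
b=b.astype(int)
ims=[cv2.resize(i[125:245,180:300].astype(np.uint8),(390,390),interpolation=2) for i in (a,b)]
cv2.imwrite('pics/z4.png',np.hstack(ims))
E
```

```text
[563.61319853  19.80925245 174.16294821] [ 0.16085873  0.1608346  -0.02201871] [0.04107065 0.1162026  0.0209646 ] [-2.39971077e-04 -4.78299630e+01 -2.39841306e+01  4.25095623e-02
 -8.15081899e-02  4.23645179e-05]
```

View pics/z4.png

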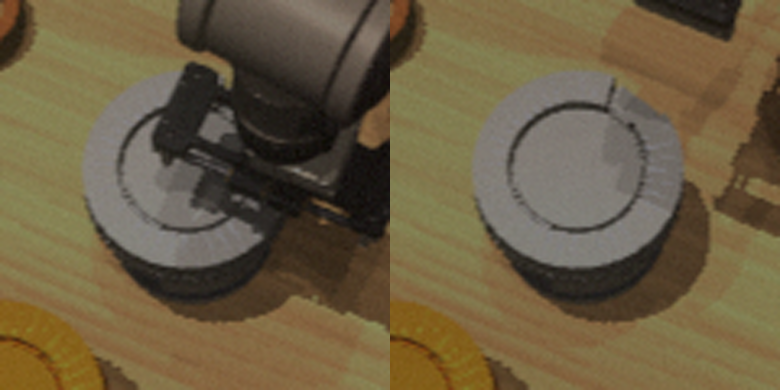

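{"fn": "carry_out", "kwargs": {
  "moves": [0, 0, 0.001, 0, 0, 0, 0, 0, 0, 0.002, 0, 0, 0, 0, 0, 0, 0.003, 0, 0, 0, 0, 0, 0, 0.004, 0, 0, 0, 0, 0, 0, 0.005, 0, 0, 0, 0, 0, 0, 0.006, 0, 0, 0, 0, 0, 0, 0.006, 0, 0, 0, 0, 0, 0, 0.006, 0, 0, 0, 0]
}}

```text
time: 10.25
tool_pos: [563.7, 19.8, 171.8]
tcp_rot: [3.142, -0.001, 0.006]
contact_force: [-0.1, 0.1, -0.1]
grip_width: 0.2
```

```bash
python3 - <<'E'
from h import *
cal=get_calibration('wrist');im=capture('wrist')[:,:,::-1]
o=get_obs();print(o['tool_pos'],o['contact_force'])
f=192/np.tan(np.radians(cal['vfov']/2));T=cal['cam_to_world']
def proj(p):
    q=T[:3,:3].T@(np.array(p)-T[:3,3]); return cal['cx']-f*q[0]/q[2], cal['cy']+f*q[1]/q[2]
for dx in(0,5,9.5):
  print(dx,[(d,round(proj((563.7+dx,19.8,171.8-d))[1])) for d in(17,12,7,0,-5,-10)])
g=np.clip(im[170:340,190:340].astype(float)*2.0,0,255).astype(np.uint8)
cv2.imwrite('pics/w4.png',cv2.resize(g,None,fx=4,fy=3.5,interpolation=2)[:600,:800])
E
```

```text
[563.65478887  19.80494975 171.78997009] [ 0.23711564  0.50866482 -0.13000912]
0 [(17, 227), (12, 229), (7, 232), (0, 236), (-5, 239), (-10, 243)]
5 [(17, 220), (12, 222), (7, 225), (0, 229), (-5, 232), (-10, 235)]
9.5 [(17, 213), (12, 216), (7, 218), (0, 222), (-5, 225), (-10, 228)]
```

View pics/w4.png

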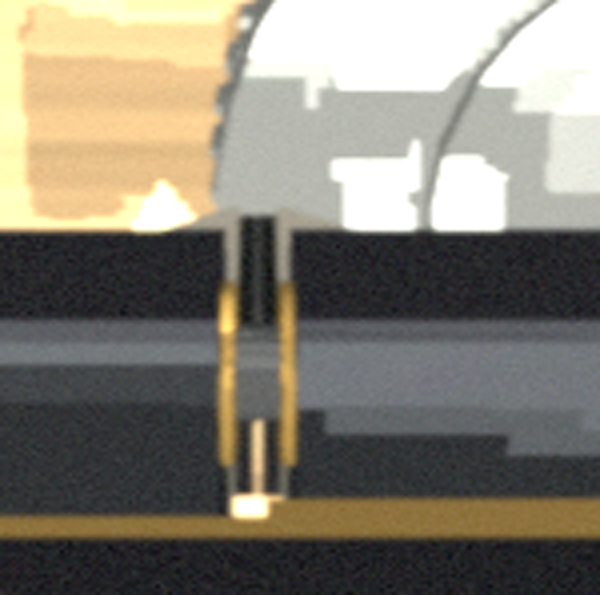

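{"fn": "carry_out", "kwargs": {
  "moves": [0, 0, 0.001, 0, 0, 0, 0, 0, 0, 0.002, 0, 0, 0, 0, 0, 0, 0.003, 0, 0, 0, 0, 0, 0, 0.004, 0, 0, 0, 0, 0, 0, 0.005, 0, 0, 0, 0, 0, 0, 0.006, 0, 0, 0, 0, 0, 0, 0.006, 0, 0, 0, 0, 0, 0, 0.006, 0, 0, 0, 0]
}}

```text
time: 11.1
tool_pos: [563.7, 19.8, 169.4]
tcp_rot: [3.142, -0.001, 0.006]
contact_force: [-0.5, 1.1, 0.5]
grip_width: 1.0
```

{"fn": "carry_out", "kwargs": {
  "moves": [0, 0, 0.001, 0, 0, 0, 0, 0, 0, 0.002, 0, 0, 0, 0, 0, 0, 0.003, 0, 0, 0, 0, 0, 0, 0.004, 0, 0, 0, 0, 0, 0, 0.005, 0, 0, 0, 0, 0, 0, 0.006, 0, 0, 0, 0, 0, 0, 0.006, 0, 0, 0, 0, 0, 0, 0.006, 0, 0, 0, 0]
}}

```text
time: 11.9
tool_pos: [563.7, 19.8, 167.0]
tcp_rot: [3.142, -0.001, 0.006]
contact_force: [0.3, 0.8, -0.6]
grip_width: 0.3
```

```bash
python3 - <<'E'
from h import *
a=capture('wrist')[:,:,::-1];b=capture('side')[120:240,180:300,::-1];c=capture('scene')[90:210,190:310,::-1]
g=lambda im:np.clip(im.astype(float)*1.8,0,255).astype(np.uint8)
cv2.imwrite('pics/w5.png',np.hstack([cv2.resize(g(x),(266*3//2,400),interpolation=2) for x in(b,c)]))
cv2.imwrite('pics/w5b.png',cv2.resize(g(a[180:330,150:350]),(800,600)))
E
```

```text
(no output)
```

View pics/w5.png

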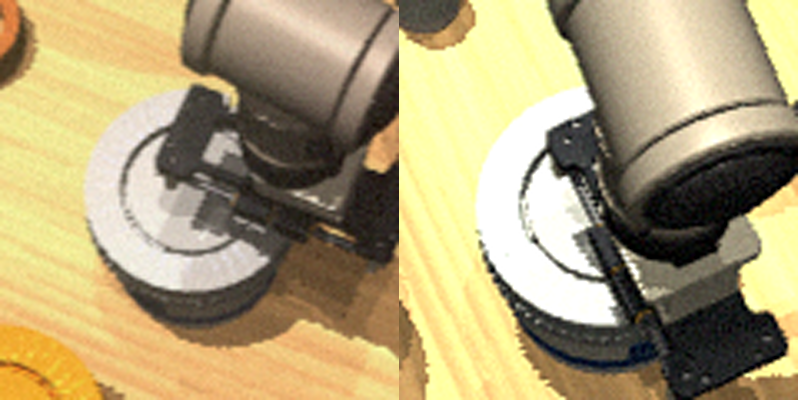

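View pics/w5b.png

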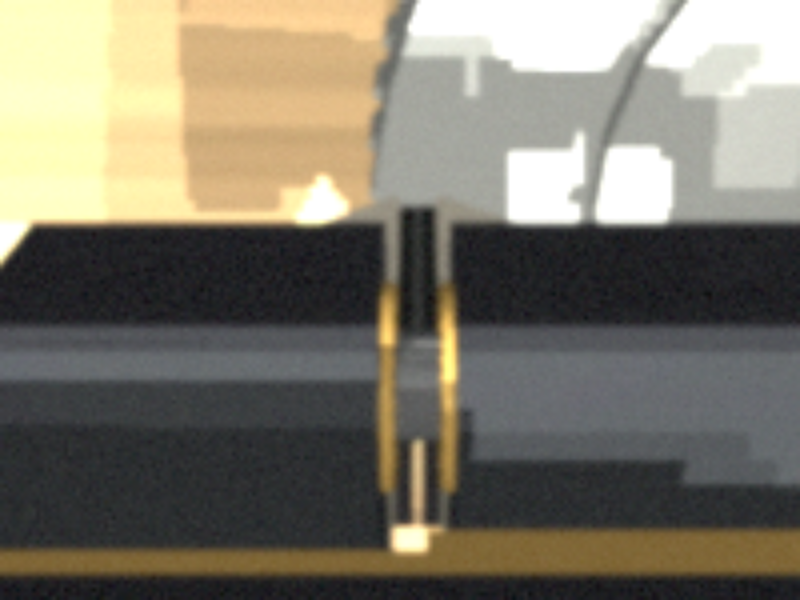

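{"fn": "carry_out", "kwargs": {
  "moves": [0, 0, 0.001, 0, 0, 0, 0, 0, 0, 0.002, 0, 0, 0, 0, 0, 0, 0.003, 0, 0, 0, 0, 0, 0, 0.004, 0, 0, 0, 0, 0, 0, 0.005, 0, 0, 0, 0, 0, 0, 0.006, 0, 0, 0, 0, 0, 0, 0.007, 0, 0, 0, 0, 0, 0, 0.007, 0, 0, 0, 0]
}}

```text
time: 12.85
tool_pos: [563.7, 19.8, 164.2]
tcp_rot: [3.141, -0.001, 0.006]
contact_force: [-0.5, -0.4, 0.6]
grip_width: 0.3
```

{"fn": "carry_out", "kwargs": {
  "moves": [0, 0, 0.001, 0, 0, 0, 0, 0, 0, 0.002, 0, 0, 0, 0, 0, 0, 0.003, 0, 0, 0, 0, 0, 0, 0.004, 0, 0, 0, 0, 0, 0, 0.005, 0, 0, 0, 0, 0, 0, 0.006, 0, 0, 0, 0, 0, 0, 0.007, 0, 0, 0, 0, 0, 0, 0.007, 0, 0, 0, 0]
}}

```text
time: 13.65
tool_pos: [563.6, 19.8, 161.2]
tcp_rot: [3.142, -0.001, 0.006]
contact_force: [-0.8, -0.3, -0.7]
grip_width: 0.4
```

```bash
python3 - <<'E'
from h import *
g=lambda im:np.clip(im.astype(float)*2.2,0,255).astype(np.uint8)
a=cv2.imread('pics/scene1.png');b=cv2.imread('pics/side1.png')
for n,im,p in(('scene',a,1),('side',b,1)):
    cal=get_calibration(n);f=192/np.tan(np.radians(cal['vfov']/2));T=cal['cam_to_world']
    im=g(im)
    x0,y0=(270,55) if n=='scene' else (225,60)
    z=cv2.resize(im[y0:y0+95,x0:x0+95 if n=='side' else x0+130],None,fx=4 if n=='side' else 3,fy=4,interpolation=2)
    fx=4 if n=='side' else 3
    for d,c in((-49,(255,0,0)),(0,(0,255,0)),(17,(0,0,255))):
      for s in(-16,16):
        q=T[:3,:3].T@(np.array((425.2+s,0,310.8-d))-T[:3,3]); u=cal['cx']-f*q[0]/q[2];v=cal['cy']+f*q[1]/q[2]
        cv2.circle(z,(int((u-x0)*fx),int((v-y0)*4)),4,c,1); print(n,d,s,u,v)
    globals()[n+'z']=z
cv2.imwrite('pics/z6.png',np.hstack([scenez,sidez]))
E
```

```text
scene -49 -16 338.04016971482025 107.05505130006738
scene -49 16 323.1900215849503 113.50423597339423
scene 0 -16 333.82143116824255 118.56128959668955
scene 0 16 319.70260974798975 124.7368373035045
scene 17 -16 332.4552679536035 122.28737959401073
scene 17 16 318.5736335590666 128.37315559174343
side -49 -16 284.9214505417602 103.57312357058537
side -49 16 279.8091299532106 114.29971936586787
side 0 -16 283.4182181965211 113.57850786499829
side 0 16 278.5176730935558 123.92157017505775
side 17 -16 282.9268918631011 116.84873338628965
side 17 16 278.0957916954967 127.06474901293424
```

View pics/z6.png

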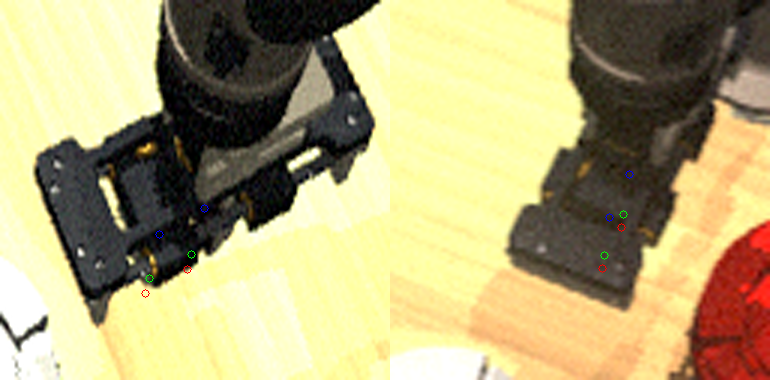

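```bash
python3 - <<'E'
from h import *
def ray(n,p):
    cal=get_calibration(n);f=192/np.tan(np.radians(cal['vfov']/2));T=cal['cam_to_world']
    d=T[:3,:3]@np.array([(p[0]-cal['cx'])/f,-(p[1]-cal['cy'])/f,-1]); return T[:3,3],d/np.linalg.norm(d)
def tri(a,b):
    (o1,d1),(o2,d2)=ray('scene',a),ray('side',b)
    A=np.c_[d1,-d2]; s=np.linalg.lstsq(A,o2-o1,rcond=None)[0]
    p,q=o1+d1*s[0],o2+d2*s[1]; return (p+q)/2,np.linalg.norm(p-q)
print(tri((282.7,95),(255,122.5)));print(tri((301.7,130),(285.5,132.5)))
g=lambda im:np.clip(im.astype(float)*2.2,0,255).astype(np.uint8)
a=cv2.imread('pics/wrist0.png')[215:335,90:420];b=cv2.imread('pics/wrist1.png')[215:335,90:420]
cv2.imwrite('pics/z7.png',np.vstack([cv2.resize(g(x),(790,290),interpolation=2) for x in(a,b)]))
E
```

```text
(array([516.64993773, -33.05240863, 429.21741634]), np.float64(6.053881579126589))
(array([514.84062471,  39.3256641 , 429.80239801]), np.float64(0.14959412203873215))
```

View pics/z7.png

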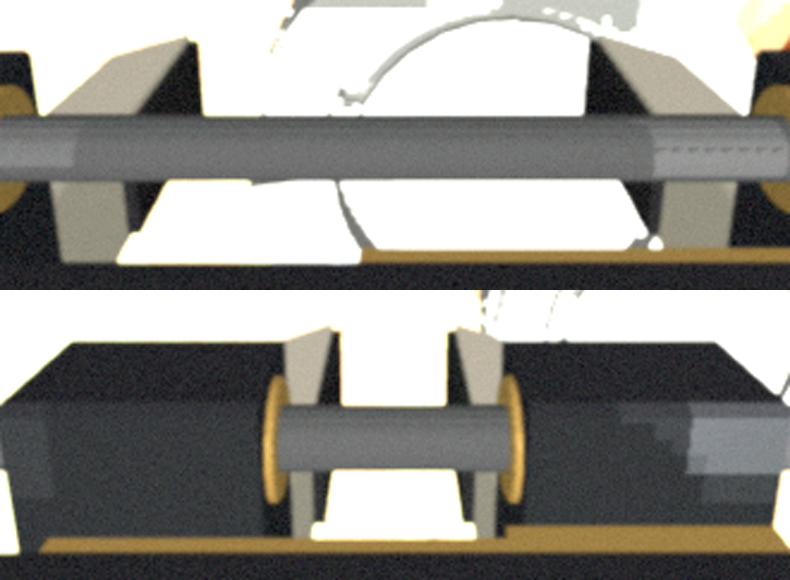

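From the perspective, the visible finger ends sit about 14 mm behind the stated TCP, not 17 mm ahead of it. That predicts contact near TCP z≈150, so I'll keep feeling downward.

{"fn": "carry_out", "kwargs": {
  "moves": [0, 0, 0.001, 0, 0, 0, 0, 0, 0, 0.002, 0, 0, 0, 0, 0, 0, 0.003, 0, 0, 0, 0, 0, 0, 0.004, 0, 0, 0, 0, 0, 0, 0.005, 0, 0, 0, 0, 0, 0, 0.006, 0, 0, 0, 0, 0, 0, 0.007, 0, 0, 0, 0, 0, 0, 0.007, 0, 0, 0, 0]
}}

```text
time: 14.45
tool_pos: [563.6, 19.8, 158.4]
tcp_rot: [3.142, -0.001, 0.006]
contact_force: [-0.1, 0.1, 0.4]
grip_width: 0.6
```

{"fn": "carry_out", "kwargs": {
  "moves": [0, 0, 0.001, 0, 0, 0, 0, 0, 0, 0.002, 0, 0, 0, 0, 0, 0, 0.003, 0, 0, 0, 0, 0, 0, 0.004, 0, 0, 0, 0, 0, 0, 0.005, 0, 0, 0, 0, 0, 0, 0.006, 0, 0, 0, 0, 0, 0, 0.007, 0, 0, 0, 0, 0, 0, 0.007, 0, 0, 0, 0]
}}

```text
time: 15.25
tool_pos: [563.5, 19.8, 155.5]
tcp_rot: [-3.142, -0.001, 0.006]
contact_force: [0.3, -0.1, 0.4]
grip_width: 0.2
```

{"fn": "carry_out", "kwargs": {
  "moves": [0, 0, 0.001, 0, 0, 0, 0, 0, 0, 0.002, 0, 0, 0, 0, 0, 0, 0.003, 0, 0, 0, 0, 0, 0, 0.004, 0, 0, 0, 0, 0, 0, 0.005, 0, 0, 0, 0, 0, 0, 0.005, 0, 0, 0, 0, 0, 0, 0.005, 0, 0, 0, 0, 0, 0, 0.005, 0, 0, 0, 0]
}}

```text
time: 16.05
tool_pos: [563.6, 19.8, 153.5]
tcp_rot: [3.142, -0.001, 0.006]
contact_force: [0.2, -0.5, 0.3]
grip_width: 0.6
```

{"fn": "carry_out", "kwargs": {
  "moves": [0, 0, 0.001, 0, 0, 0, 0, 0, 0, 0.002, 0, 0, 0, 0, 0, 0, 0.003, 0, 0, 0, 0, 0, 0, 0.004, 0, 0, 0, 0, 0, 0, 0.005, 0, 0, 0, 0, 0, 0, 0.005, 0, 0, 0, 0, 0, 0, 0.005, 0, 0, 0, 0, 0, 0, 0.005, 0, 0, 0, 0]
}}

```text
time: 16.85
tool_pos: [563.6, 19.8, 151.5]
tcp_rot: [3.142, -0.001, 0.006]
contact_force: [0.2, 0.0, -0.1]
grip_width: 0.3
```

```bash
python3 - <<'E'
from h import *
g=lambda im:np.clip(im.astype(float)*1.8,0,255).astype(np.uint8)
a=capture('wrist')[:,:,::-1]
cv2.imwrite('pics/w6.png',a)
cv2.imwrite('pics/w6b.png',cv2.resize(g(a[180:330,150:350]),(800,600)))
b=capture('side')[:,:,::-1];c=capture('scene')[:,:,::-1]
cv2.imwrite('pics/w6c.png',np.hstack([cv2.resize(g(x),(390,390),interpolation=2) for x in(b[120:240,180:300],c[90:210,190:310])]))
E
```

```text
(no output)
```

View pics/w6.png

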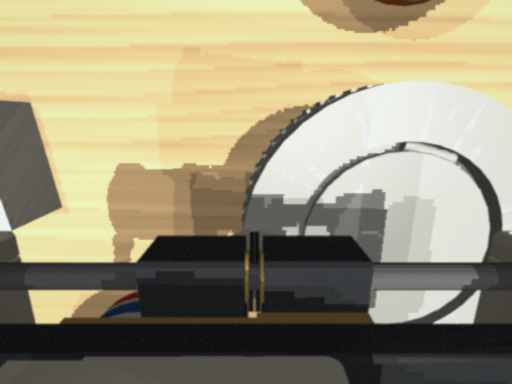

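View pics/w6c.png

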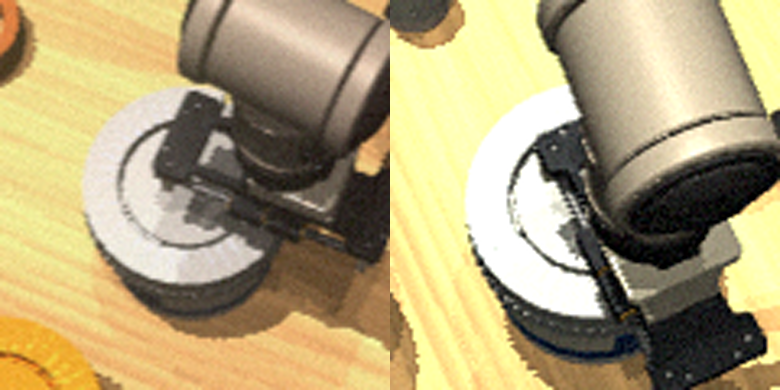

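{"fn": "carry_out", "kwargs": {
  "moves": [0, 0, 0.001, 0, 0, 0, 0, 0, 0, 0.002, 0, 0, 0, 0, 0, 0, 0.003, 0, 0, 0, 0, 0, 0, 0.004, 0, 0, 0, 0, 0, 0, 0.005, 0, 0, 0, 0, 0, 0, 0.005, 0, 0, 0, 0, 0, 0, 0.005, 0, 0, 0, 0, 0, 0, 0.005, 0, 0, 0, 0]
}}

```text
time: 17.8
tool_pos: [563.6, 19.8, 149.6]
tcp_rot: [3.142, -0.001, 0.006]
contact_force: [-0.2, 0.7, 0.8]
grip_width: 0.4
```

{"fn": "carry_out", "kwargs": {
  "moves": [0, 0, 0.001, 0, 0, 0, 0, 0, 0, 0.002, 0, 0, 0, 0, 0, 0, 0.003, 0, 0, 0, 0, 0, 0, 0.004, 0, 0, 0, 0, 0, 0, 0.004, 0, 0, 0, 0, 0, 0, 0.004, 0, 0, 0, 0, 0, 0, 0.004, 0, 0, 0, 0, 0, 0, 0.004, 0, 0, 0, 0]
}}

```text
time: 18.6
tool_pos: [563.7, 19.8, 149.3]
tcp_rot: [3.141, -0.002, 0.006]
contact_force: [-3.2, 0.1, 8.5]
grip_width: -0.1
```

Contact: 8.5 N at TCP z=149.3. The tip is therefore about 15 mm behind the reported TCP and sits on the rim. I'll start the slide, easing inward to r≈77 with a light press.

{"fn": "carry_out", "kwargs": {
  "moves": [-0.0063, 0.0018, 0.0012, 0, 0, -0.0625, 0, -0.0126, 0.004, 0.0012, 0, 0, -0.125, 0, -0.0189, 0.006, 0.0012, 0, 0, -0.1875, 0, -0.0251, 0.009, 0.0012, 0, 0, -0.25, 0, -0.0314, 0.012, 0.0012, 0, 0, -0.3125, 0, -0.0376, 0.015, 0.0012, 0, 0, -0.375, 0, -0.0437, 0.018, 0.0012, 0, 0, -0.4375, 0, -0.0498, 0.021, 0.0012, 0, 0, -0.5, 0]
}}

```text
time: 19.4
tool_pos: [544.8, 11.4, 149.5]
tcp_rot: [3.14, -0.004, 0.269]
contact_force: [1.5, 0.5, 3.6]
grip_width: 0.2
```

```bash
cat >> h.py <<'E'
def st(C=(562.8,-63.0)):
    o=get_obs();d=o['tool_pos'][:2]-C
    print(round(o['time'],2),'r',round(float(np.hypot(*d)),1),'phi',round(float(np.degrees(np.arctan2(-d[0],d[1]))),1),'yaw',round(float(np.degrees(o['tcp_rot'][2])),1),'z',round(float(o['tool_pos'][2]),2),'F',o['contact_force'].round(1),o['tcp_rot'][:2].round(3))
E
python3 -c "
from h import *
st()"
```

```text
19.4 r 76.6 phi 13.6 yaw 15.4 z 149.46 F [1.5 0.5 3.6] [ 3.14  -0.004]
```

{"fn": "carry_out", "kwargs": {
  "moves": [-0.0063, 0.0001, 0.0012, 0, 0, -0.0625, 0, -0.0126, 0.0004, 0.0012, 0, 0, -0.125, 0, -0.0189, 0.0009, 0.0012, 0, 0, -0.1875, 0, -0.0251, 0.0016, 0.0012, 0, 0, -0.25, 0, -0.0314, 0.0026, 0.0012, 0, 0, -0.3125, 0, -0.0376, 0.0037, 0.0012, 0, 0, -0.375, 0, -0.0437, 0.005, 0.0012, 0, 0, -0.4375, 0, -0.0498, 0.0066, 0.0012, 0, 0, -0.5, 0]
}}

```text
time: 20.2
tool_pos: [527.1, 3.7, 149.5]
tcp_rot: [3.138, -0.006, 0.532]
contact_force: [1.5, 1.4, 2.7]
grip_width: 0.5
```

```bash
python3 -c "
from h import *
st()"
```

```text
20.2 r 75.6 phi 28.2 yaw 30.5 z 149.48 F [1.5 1.4 2.7] [ 3.138 -0.006]
```

{"fn": "carry_out", "kwargs": {
  "moves": [-0.0063, 0.0001, 0.0012, 0, 0, -0.06, 0, -0.0126, 0.0003, 0.0012, 0, 0, -0.12, 0, -0.0189, 0.0007, 0.0012, 0, 0, -0.18, 0, -0.0251, 0.0013, 0.0012, 0, 0, -0.24, 0, -0.0314, 0.002, 0.0012, 0, 0, -0.3, 0, -0.0376, 0.003, 0.0012, 0, 0, -0.35, 0, -0.0437, 0.004, 0.0012, 0, 0, -0.41, 0, -0.0498, 0.005, 0.0012, 0, 0, -0.46, 0]
}}

```text
time: 21.0
tool_pos: [511.6, -8.1, 149.4]
tcp_rot: [3.135, -0.007, 0.775]
contact_force: [2.1, 1.5, 4.9]
grip_width: 0.8
```

```bash
python3 -c "
from h import *
st()"
```

```text
21.0 r 75.0 phi 43.0 yaw 44.4 z 149.41 F [2.1 1.5 4.9] [ 3.135 -0.007]
```

{"fn": "carry_out", "kwargs": {
  "moves": [-0.0063, 0.0001, 0.0012, 0, 0, -0.06, 0, -0.0126, 0.0003, 0.0012, 0, 0, -0.12, 0, -0.0189, 0.0007, 0.0012, 0, 0, -0.18, 0, -0.0251, 0.0013, 0.0012, 0, 0, -0.24, 0, -0.0314, 0.002, 0.0012, 0, 0, -0.3, 0, -0.0376, 0.003, 0.0012, 0, 0, -0.35, 0, -0.0437, 0.004, 0.0012, 0, 0, -0.41, 0, -0.0498, 0.005, 0.0012, 0, 0, -0.46, 0]
}}

```text
time: 21.8
tool_pos: [499.4, -23.2, 149.4]
tcp_rot: [3.132, -0.007, 1.017]
contact_force: [1.5, 1.7, 4.6]
grip_width: 0.1
```

```bash
python3 -c "
from h import *
st()"
```

```text
21.8 r 74.8 phi 57.9 yaw 58.3 z 149.37 F [1.5 1.7 4.6] [ 3.132 -0.007]
```

{"fn": "carry_out", "kwargs": {
  "moves": [-0.0031, 0, 0.0014, 0, 0, -0.03, 0, -0.0063, 0.0001, 0.0014, 0, 0, -0.06, 0, -0.0094, 0.0002, 0.0014, 0, 0, -0.09, 0, -0.0126, 0.0003, 0.0014, 0, 0, -0.12, 0, -0.0157, 0.0005, 0.0014, 0, 0, -0.15, 0, -0.0189, 0.0008, 0.0014, 0, 0, -0.18, 0, -0.022, 0.001, 0.0014, 0, 0, -0.21, 0, -0.0251, 0.0013, 0.0014, 0, 0, -0.24, 0]
}}

```text
time: 22.6
tool_pos: [494.8, -32.0, 149.0]
tcp_rot: [3.131, -0.006, 1.144]
contact_force: [0.9, 1.8, 4.3]
grip_width: 0.7
```

```bash
python3 -c "
from h import *
st()"
```

```text
22.6 r 74.7 phi 65.5 yaw 65.5 z 148.95 F [0.9 1.8 4.3] [ 3.131 -0.006]
```

{"fn": "carry_out", "kwargs": {
  "moves": [-0.003, 0, 0.0016, 0, 0, -0.025, 0, -0.006, 0.0001, 0.0016, 0, 0, -0.05, 0, -0.009, 0.0002, 0.0018, 0, 0, -0.075, 0, -0.011, 0.0003, 0.002, 0, 0, -0.1, 0, -0.013, 0.0005, 0.0022, 0, 0, -0.12, 0, -0.015, 0.0006, 0.0025, 0, 0, -0.14, 0, -0.017, 0.0007, 0.0025, 0, 0, -0.16, 0, -0.019, 0.0008, 0.0025, 0, 0, -0.18, 0]
}}

```text
time: 23.4
tool_pos: [491.9, -39.1, 147.9]
tcp_rot: [3.131, -0.005, 1.239]
contact_force: [0.4, 0.3, -0.1]
grip_width: 0.7
```

```bash
python3 -c "
from h import *
st()"
```

```text
23.4 r 74.8 phi 71.4 yaw 71.0 z 147.91 F [ 0.4  0.3 -0.1] [ 3.131 -0.005]
```

Dropped into the notch: z fell and the force vanished at φ≈70°, which matches the image. I'll centre at φ≈78 and lower further.

{"fn": "carry_out", "kwargs": {
  "moves": [-0.004, 0, 0.002, 0, 0, -0.03, 0, -0.008, 0.0002, 0.004, 0, 0, -0.06, 0, -0.012, 0.0004, 0.006, 0, 0, -0.1, 0, -0.016, 0.0006, 0.008, 0, 0, -0.14, 0, -0.019, 0.001, 0.01, 0, 0, -0.18, 0, -0.0215, 0.0012, 0.012, 0, 0, -0.22, 0, -0.0215, 0.0012, 0.014, 0, 0, -0.22, 0, -0.0215, 0.0012, 0.015, 0, 0, -0.22, 0]
}}

```text
time: 24.2
tool_pos: [489.6, -47.4, 141.8]
tcp_rot: [3.13, -0.003, 1.354]
contact_force: [0.6, 0.8, 0.8]
grip_width: 0.5
```

```bash
python3 -c "
from h import *
st()"
```

```text
24.2 r 74.9 phi 78.0 yaw 77.6 z 141.78 F [0.6 0.8 0.8] [ 3.13e+00 -3.00e-03]
```

{"fn": "carry_out", "kwargs": {
  "moves": [0, 0, 0.002, 0, 0, 0, 0, 0, 0, 0.004, 0, 0, 0, 0, 0, 0, 0.006, 0, 0, 0, 0, 0, 0, 0.008, 0, 0, 0, 0, 0, 0, 0.01, 0, 0, 0, 0, 0, 0, 0.012, 0, 0, 0, 0, 0, 0, 0.013, 0, 0, 0, 0, 0, 0, 0.013, 0, 0, 0, 0]
}}

```text
time: 25.0
tool_pos: [488.7, -47.1, 136.6]
tcp_rot: [3.132, -0.003, 1.354]
contact_force: [-4.8, 0.8, 6.2]
grip_width: 0.5
```

```bash
python3 -c "
from h import *
st()"
```

```text
25.0 r 75.7 phi 77.9 yaw 77.6 z 136.61 F [-4.8  0.8  6.2] [ 3.132e+00 -3.000e-03]
```

{"fn": "carry_out", "kwargs": {
  "moves": [0, 0, 0.003, 0, 0, 0, 0, 0, 0, 0.005, 0, 0, 0, 0, 0, 0, 0.007, 0, 0, 0, 0, 0, 0, 0.009, 0, 0, 0, 0, 0, 0, 0.01, 0, 0, 0, 0, 0, 0, 0.011, 0, 0, 0, 0, 0, 0, 0.011, 0, 0, 0, 0, 0, 0, 0.011, 0, 0, 0, 0]
}}

```text
time: 25.8
tool_pos: [487.1, -46.7, 133.1]
tcp_rot: [3.135, -0.003, 1.354]
contact_force: [-9.3, 3.2, 16.2]
grip_width: 0.3
```

```bash
python3 -c "
from h import *
st()
g=lambda im:np.clip(im.astype(float)*1.8,0,255).astype(np.uint8)
b=capture('side')[:,:,::-1];c=capture('scene')[:,:,::-1]
cv2.imwrite('pics/p1.png',np.hstack([cv2.resize(g(x),(390,390),interpolation=2) for x in(b[100:240,170:310],c[80:220,190:330])]))
"
```

```text
25.8 r 77.4 phi 77.8 yaw 77.6 z 133.1 F [-9.3  3.2 16.2] [ 3.135e+00 -3.000e-03]
```

View pics/p1.png

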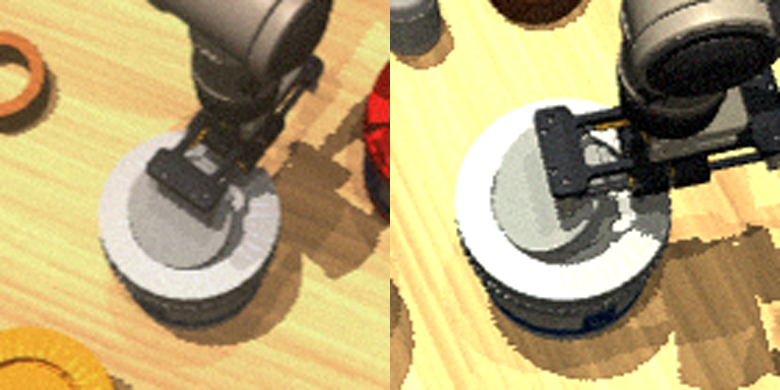

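The lid is released: both views show it lifted and leaning on the hand. I'll retract up first, then outward and up.

{"fn": "carry_out", "kwargs": {
  "moves": [0, 0, -0.008, 0, 0, 0, 0, 0, 0, -0.018, 0, 0, 0, 0, 0, 0, -0.03, 0, 0, 0, 0, 0, 0, -0.045, 0, 0, 0, 0, 0, 0, -0.06, 0, 0, 0, 0, 0, 0, -0.075, 0, 0, 0, 0, 0, 0, -0.09, 0, 0, 0, 0, 0, 0, -0.1, 0, 0, 0, 0]
}}

```text
time: 26.7
tool_pos: [487.0, -46.8, 173.9]
tcp_rot: [3.134, -0.003, 1.354]
contact_force: [0.3, -0.4, 0.1]
grip_width: 0.6
```

{"fn": "carry_out", "kwargs": {
  "moves": [0, -0.01, -0.02, 0, 0, 0, 0, 0, -0.03, -0.05, 0, 0, 0, 0, 0, -0.06, -0.09, 0, 0, 0, 0, 0, -0.1, -0.13, 0, 0, 0, 0, 0, -0.14, -0.18, 0, 0, 0, 0, 0, -0.18, -0.23, 0, 0, 0, 0, 0, -0.22, -0.28, 0, 0, 0, 0, 0, -0.24, -0.3, 0, 0, 0, 0]
}}

```text
time: 27.5
tool_pos: [391.4, -26.1, 295.5]
tcp_rot: [3.131, -0.003, 1.355]
contact_force: [-0.1, 0.6, 0.8]
grip_width: 0.3
```

```bash
python3 -c "
from h import *
st()
g=lambda im:np.clip(im.astype(float)*1.6,0,255).astype(np.uint8)
b=capture('side')[:,:,::-1];c=capture('scene')[:,:,::-1]
cv2.imwrite('pics/p2.png',np.hstack([cv2.resize(g(x),(400,480),interpolation=2) for x in(b[60:300,130:330],c[40:280,90:290+90])]))
"
```

```text
27.5 r 175.3 phi 77.9 yaw 77.6 z 295.47 F [-0.1  0.6  0.8] [ 3.131e+00 -3.000e-03]
```

View pics/p2.png

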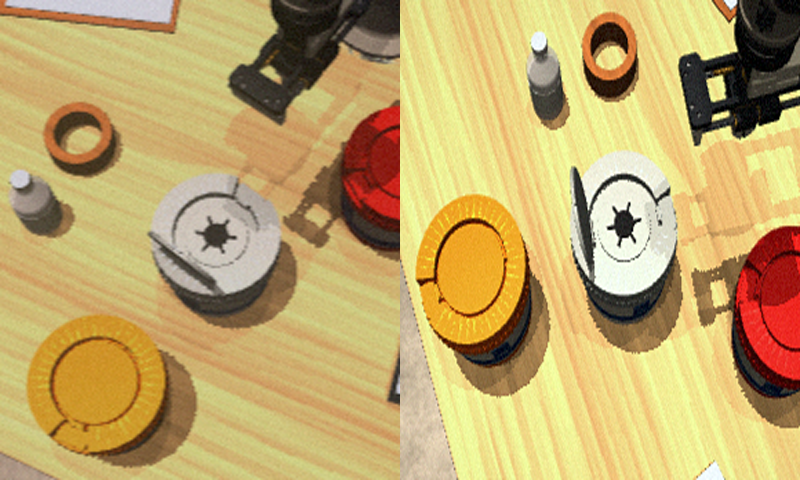

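The lid stands up about its far hinge. I'll hold briefly, then check that it has settled and that nothing has moved.

{"fn": "carry_out", "kwargs": {
  "moves": [0, 0, 0, 0, 0, 0, 0, 0, 0, 0, 0, 0, 0, 0, 0, 0, 0, 0, 0, 0, 0, 0, 0, 0, 0, 0, 0, 0, 0, 0, 0, 0, 0, 0, 0, 0, 0, 0, 0, 0, 0, 0, 0, 0, 0, 0, 0, 0, 0, 0, 0, 0, 0, 0, 0, 0]
}}

```text
time: 28.4
tool_pos: [392.0, -26.2, 294.5]
tcp_rot: [3.131, -0.003, 1.355]
contact_force: [-0.6, -0.0, 1.7]
grip_width: 0.6
```

```bash
python3 -c "
from h import *
st()
g=lambda im:np.clip(im.astype(float)*1.6,0,255).astype(np.uint8)
b=capture('side')[:,:,::-1];c=capture('scene')[:,:,::-1]
cv2.imwrite('pics/p3.png',np.hstack([cv2.resize(g(x),(400,480),interpolation=2) for x in(b[60:300,130:330],c[40:280,90:290+90])]))
for n,im,pts in (('scene',c,0),('side',b,0)):
    o=cv2.imread('pics/%s1.png'%n)
    d=(np.abs(im.astype(int)-o).max(2)>60).astype(np.uint8)
    k=cv2.connectedComponentsWithStats(d)[2]
    print(n,[tuple(x) for x in k[1:] if x[4]>40])
# notch edge marks now
cal=get_calibration('scene')
im=c;hsv=cv2.cvtColor(np.ascontiguousarray(im),cv2.COLOR_BGR2HSV);m=((hsv[...,1]<50)&(hsv[...,2]>65)).astype(np.uint8);k=np.zeros_like(m);cv2.circle(k,(253,150),50,1,-1);m&=k
m=cv2.morphologyEx(m,cv2.MORPH_CLOSE,np.ones((5,5)));cc=max(cv2.findContours(m,cv2.RETR_EXTERNAL,cv2.CHAIN_APPROX_NONE)[0],key=cv2.contourArea)
P=cast(cv2.convexHull(cc)[:,0],cal,165);P=P[P[:,0]<585];print(fit(P).x)
"
```

```text
28.4 r 174.7 phi 77.9 yaw 77.6 z 294.47 F [-0.6 -0.   1.7] [ 3.131e+00 -3.000e-03]
scene [(np.int32(322), np.int32(0), np.int32(24), np.int32(70), np.int32(620)), (np.int32(358), np.int32(0), np.int32(93), np.int32(38), np.int32(1116)), (np.int32(281), np.int32(16), np.int32(195), np.int32(121), np.int32(3415)), (np.int32(465), np.int32(19), np.int32(40), np.int32(17), np.int32(112)), (np.int32(446), np.int32(42), np.int32(7), np.int32(22), np.int32(45)), (np.int32(364), np.int32(85), np.int32(21), np.int32(6), np.int32(59)), (np.int32(497), np.int32(84), np.int32(11), np.int32(11), np.int32(47)), (np.int32(315), np.int32(96), np.int32(14), np.int32(5), np.int32(42)), (np.int32(215), np.int32(123), np.int32(17), np.int32(58), np.int32(397)), (np.int32(240), np.int32(141), np.int32(25), np.int32(23), np.int32(230)), (np.int32(403), np.int32(147), np.int32(52), np.int32(27), np.int32(349)), (np.int32(232), np.int32(155), np.int32(44), np.int32(20), np.int32(100)), (np.int32(302), np.int32(167), np.int32(41), np.int32(28), np.int32(383)), (np.int32(334), np.int32(176), np.int32(8), np.i
[... 554 characters left out ...]
t32(303), np.int32(12), np.int32(20), np.int32(29), np.int32(154)), (np.int32(308), np.int32(14), np.int32(25), np.int32(32), np.int32(267)), (np.int32(254), np.int32(23), np.int32(12), np.int32(17), np.int32(152)), (np.int32(265), np.int32(41), np.int32(7), np.int32(34), np.int32(152)), (np.int32(350), np.int32(52), np.int32(35), np.int32(22), np.int32(95)), (np.int32(244), np.int32(76), np.int32(30), np.int32(38), np.int32(489)), (np.int32(254), np.int32(81), np.int32(52), np.int32(56), np.int32(904)), (np.int32(228), np.int32(169), np.int32(20), np.int32(18), np.int32(141)), (np.int32(207), np.int32(179), np.int32(31), np.int32(27), np.int32(139))]
[564.45139811 -62.77697514  91.28809751]
```

View pics/p3.png

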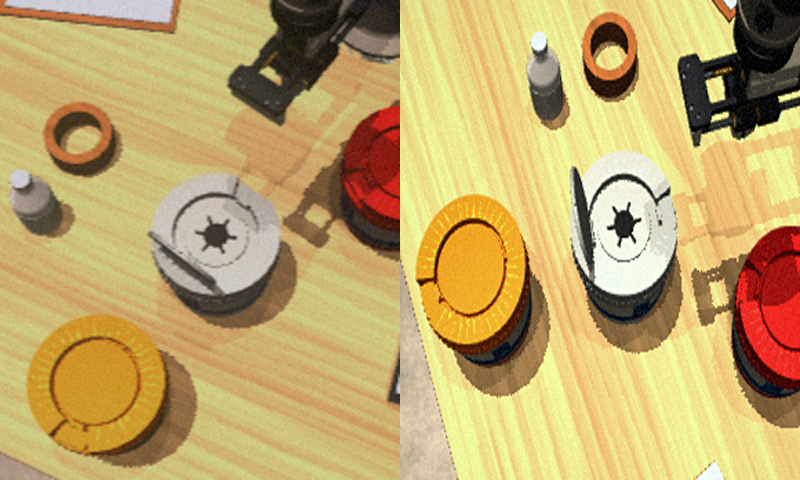

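The lid is unchanged between the two pictures, 0.9 s apart, and the tub and the other things are in place. The robot is clear of everything, so I'm handing in.

```bash
python3 -c "
from plant import *
print(close_job())"
```

```text
the job is handed in; nothing more can be done
None
```

The tub is open, with the lid standing up past its far hinge, and I handed the job in at about 28.5 s. I set the closed fingertips on the grey tub's rim at its left side and slid them round the near side under about 3–5 N. They dropped into the notch at about 70° and I centred them at 78°. Pressing about 16 mm below the rim with 16 N sprang the lid, and then I took the hand away up and towards the robot.

**Last checks:**
- The lid looked the same in two pictures 0.9 s apart. I did not measure its angle.
- The bystanders and look-alike tubs showed no change, except that the glove carton was only partly in the last pictures I looked at.
- The robot was about 100 mm clear of the tub.
- Refitting the rim centre gave a 1–2 mm difference in x. That fit used only part of the rim, so it cannot tell a small nudge from fit error.

**Disagreements:**
- **Fingertip position:** the interface text puts the fingertips 17 mm ahead of the tool centre point (TCP). By touch and by the wrist view they sat about 15 mm behind it, so the first contact took a long, slow search downward.
- **Press force:** the final press was 16 N downward with about 10 N sideways, more than the 6–12 N expected, because it went slightly past the release point.

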